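# Reset the length stop of a bamboo sawing cradle and jog the blanks up to it

## Task

Set the sawing cradle to its next longer length: lift the cross stop out of its notches, move it along one notch farther from the bamboo blanks, and lower it so that it sits squarely down in both rails. Then, holding the aluminium straightedge and without the gripper touching the blanks, push all four blanks along their grooves together until each one's end is up against the stop. Finally put the straightedge back on the open bench, clear of the cradle, leaving the blanks against the stop and the other things on the bench undisturbed.

Things in the scene. Friction and masses are not known exactly. Their poses are not given: they have to be found in the camera images.
- cradle: Beech sawing cradle screwed to the bench: bed 265 mm long (x), 156 wide (y), 10 thick, four grooves along x, a notched rail along each side. Origin: centre of its underside, at bench level; z up; x runs along the grooves from the feeding end (-132) to the notched end (+132). Rails 16 mm thick (|y| 58 to 74, 116 mm clear between), tops 38 mm above the bench; both ends open. 3 mm saw kerf at x = -27.
- next_notch (a point): Where the stop must go: midway between the two rails' notches at cradle x = +80, on the notch floors, 24 mm above the bench; axes as the cradle's. Each rail has open-topped notches centred at cradle x = 20, 50, 80, 110; the stop starts at 50. A notch is 14 mm wide, upright for 6 mm, then flares at 45 degrees to pointed teeth 38 mm above the bench.
- bed (a point): Point of the bed near its feeding end: cradle x = -100, y = 0, at groove-bottom height, 10 mm above the bench; axes as the cradle's. Flat groove bottoms at y = -40.5, -13.5, 13.5, 40.5 mm, parted by triangular ribs at y = 0, +-27, +-54 whose tops are 17 mm above the bench.
- stop: Loose cross stop of dark wood, about 160 g: a beam 152 mm long (y) across the cradle; its two end tabs, 10 mm thick (x), sit in a pair of notches (2 mm play each way). Between the rails it is 112 mm long, 14 thick, and hangs 5 mm below the tabs. Origin: centre, at the tabs' underside; x as the cradle's; z up. Face towards the blanks at x = -7. No latch: lifts straight out, clears the teeth once raised 14 mm.
- handle (a point): Centre of the stop's handle, a flat upright slab in the middle of the beam: 60 mm long (stop y), 14 mm thick (stop x), 34 mm high; 48 to 82 mm above the bench when the stop is seated (this point at 65). Axes as the stop's.
- blank1: Bamboo blank: straight hollow tan tube 110 mm long, 20 mm in diameter (the four differ by 1 mm steps), square-cut ends, about 30 g, lying on a groove's bottom, top 30 mm above the bench; which groove changes. Origin: mid-length on its axis; x along the tube, as the cradle's x; free to roll about it. Starts 7 to 35 mm short of the stop's face. Slides at well under 1 N.
- blank2: Bamboo blank: straight hollow tan tube 110 mm long, 21 mm in diameter (the four differ by 1 mm steps), square-cut ends, about 30 g, lying on a groove's bottom, top 31 mm above the bench; which groove changes. Origin: mid-length on its axis; x along the tube, as the cradle's x; free to roll about it. Starts 7 to 35 mm short of the stop's face. Slides at well under 1 N.
- blank3: Bamboo blank: straight hollow tan tube 110 mm long, 22 mm in diameter (the four differ by 1 mm steps), square-cut ends, about 30 g, lying on a groove's bottom, top 32 mm above the bench; which groove changes. Origin: mid-length on its axis; x along the tube, as the cradle's x; free to roll about it. Starts 7 to 35 mm short of the stop's face. Slides at well under 1 N.
- blank4: Bamboo blank: straight hollow tan tube 110 mm long, 23 mm in diameter (the four differ by 1 mm steps), square-cut ends, about 30 g, lying on a groove's bottom, top 33 mm above the bench; which groove changes. Origin: mid-length on its axis; x along the tube, as the cradle's x; free to roll about it. Starts 7 to 35 mm short of the stop's face. Slides at well under 1 N.
- straightedge: Loose aluminium straightedge bar, 104 mm long (x), 12 thick (y), 50 high (z), about 160 g, standing on a long edge on the bench to the robot's right; small dark hole near each upper end. Origin: its centre, 25 mm above the bench. Between the rails it has 6 mm to spare at each end; with its lower edge 18 to 25 mm above the bench it clears the ribs and meets all four blanks.
- pot: Bystander: round blue ceramic pot with three bamboo rods upright in it, about 86 mm across, 280 mm high overall, 0.8 kg. Origin: centre of its underside. It and the glue bottle swap places from start to start (one to the right of the cradle, one to its left).
- glue: Bystander: white glue bottle with yellow cap, 52 mm across, 140 mm high. Origin: centre of its underside.
- tin: Bystander: small green round tin, 60 mm across, 75 mm high, between the straightedge and the cradle. Origin: centre of its underside.
- knife: Bystander: flat knife lying on the bench to the left of the cradle, about 210 mm long (x), 22 mm wide, 6 mm thick. Origin: underside, about mid-length; x along the blade.
Mind the look-alikes: they are no part of the job. What is shaped like the blank3 but pink or turquoise is not meant.

How it is judged:
On the way, in this order (a step that is already met when the one before it is completed fails the run):
1. the stop sits squarely down in the next pair of notches (the one 30 mm farther from the blanks) (x of stop in the frame of cradle between 0.0765 and 0.0835 m and z of stop in the frame of cradle below 0.0265 m and angle between the x axis of stop and the x axis of cradle, either way round below 0.05 rad and angle between stop's own z axis and vertical below 0.05 rad), for 0.2 s.
2. all four blanks are up against the stop with the straightedge behind them between the rails (all of step 1 and x of blank1 in the frame of stop between -0.065 and -0.06 m and z of each of blank1, blank2, blank3, blank4 in the frame of cradle below 0.025 m and angle between the x axis of each of blank1, blank2, blank3, blank4 and the x axis of cradle, either way round below 0.12 rad and x of blank2 in the frame of stop between -0.065 and -0.06 m and x of blank3 in the frame of stop between -0.065 and -0.06 m and x of blank4 in the frame of stop between -0.065 and -0.06 m and x of straightedge in the frame of cradle between -0.075 and -0.03 m and y of straightedge in the frame of cradle between -0.02 and 0.02 m and z of straightedge in the frame of cradle below 0.06 m), for 0.1 s.
At the end, for the whole second after the job is handed in: Stop down in the next notches (3.5 mm along the rails, 2.5 mm in height, 0.05 rad); each blank in its groove, its end within 3 mm of the stop's face; straightedge on the bench (centre at most 30 mm high), touching neither cradle nor bystanders; all at rest (all of step 1 and x of blank1 in the frame of stop between -0.065 and -0.06 m and z of each of blank1, blank2, blank3, blank4 in the frame of cradle below 0.025 m and angle between the x axis of each of blank1, blank2, blank3, blank4 and the x axis of cradle, either way round below 0.12 rad and x of blank2 in the frame of stop between -0.065 and -0.06 m and x of blank3 in the frame of stop between -0.065 and -0.06 m and x of blank4 in the frame of stop between -0.065 and -0.06 m and height (world z) of straightedge below 0.03 m and contact force between straightedge and cradle below 0.05 N and linear speed of each of straightedge, stop, blank1, blank2, blank3, blank4 below 0.02 m/s and contact force between straightedge and pot below 0.05 N and contact force between straightedge and glue below 0.05 N and contact force between straightedge and tin below 0.05 N and contact force between straightedge and knife below 0.05 N).
It fails at once if the gripper or arm touches a blank (contact force between any of the fingers, the arm and blank1 above 0.3 N or contact force between any of the fingers, the arm and blank2 above 0.3 N or contact force between any of the fingers, the arm and blank3 above 0.3 N or contact force between any of the fingers, the arm and blank4 above 0.3 N).
It fails at once if the pot of rods is moved more than 15 mm or tipped (distance of pot from where it was at the start of the episode above 0.015 m or angle between pot's own z axis and vertical above 0.3 rad).
It fails at once if the glue bottle is moved more than 15 mm or tipped (distance of glue from where it was at the start of the episode above 0.015 m or angle between glue's own z axis and vertical above 0.3 rad).
It fails at once if the tin is moved more than 15 mm or tipped (distance of tin from where it was at the start of the episode above 0.015 m or angle between tin's own z axis and vertical above 0.3 rad).
It fails at once if the knife is moved more than 15 mm or tipped (distance of knife from where it was at the start of the episode above 0.015 m or angle between knife's own z axis and vertical above 0.3 rad).
It also fails if it takes over 67 s, if anything falls off the work surface, if the arm or the gripper's body presses on something with over 40 N, if the wrist force passes 120 N, or if a joint passes its speed limit or range.

## Robot

A 7-joint arm with a two-finger parallel gripper is mounted at the origin on the work surface. World frame = base frame: x ahead of the robot, y to its left, z up, the work surface at z = 0. Lengths are in m, angles in rad, forces in N, time in s.
With the tool pointing down it reaches from about 0.425 to 0.8 m from the base axis. Payload 8.3 kg.
Tool frame: the origin (TCP) lies midway between the tips of the shut fingers; the grasp point (between the pads) lies robot.tcp_to_grasp behind it (robot.tcp_to_grasp is the distance from the TCP to the grasp point, in m); z points along the fingers, y is the direction in which the jaws open and shut (so a half turn about z gives the same grasp; the last joint's range is limited). The gripper opens to 85 mm and grips with 20 to 120 N. Pads are 22 mm wide; open, the fingers measure 114 mm over their backs; the gripper's body (76 mm by 85 mm) begins 54 mm behind the grasp point. The pads swing forward as they close: fully open they stand 13 mm farther back than shut.
Start: joints at [-0.063, 0.383, 0.016, 1.37, -0.006, 1.388, -0.046], TCP at [0.625, 0, 0.231] pointing down, gripper open.
Joint ranges: [-2.95, 2.95], [-0.25, 2.06], [-1.52, 1.56], [0.18, 2.33], [-1.44, 4.58], [0.02, 2.06], [-3.01, 3.01]. Speed limits (rad/s): [2.39, 2.39, 3.01, 3.01, 3.14, 3.14, 3.14].

## Interface

Orientations are given as [roll, pitch, yaw] about the fixed x, y, z axes, in that order (R = Rz(yaw) Ry(pitch) Rx(roll)).
In Python, from workcell import robot gives the robot as it stands.
- The arm moves only by the tool step_arm, never from a script. Its argument "deltas" is a list of rows, each a list of 5 numbers: the shift along the tool's x, y, z in mm, then the turn about the tool's z in degrees, then the closure, from 0 (fully open) to 1 (shut). A call has 1 to 20 rows; each row shifts and turns the commanded pose from where the row before left it, along the tool's axes as they then stand; what a row does not reach is not made up. A row lasts 1/8 s, in which the tool goes at most 62.5 mm and 10.7 degrees, less where a joint would pass 70% of its speed; a pose out of reach is approached as far as the arm can. A call is refused whole if a number of a shift passes 62.5 or a number of a turn 10.7, either way. A call with a gripper value outside its range is refused whole. The fingers move at their own pace and stop on an object; "newtons" is the grip in N (left out, the last holds). Time passes only in rows, so rows that do not move let the fingers close. It gives the time, the measured TCP pose, the force and the opening at its end, in the units of the state.
- robot.get_state(): the state, without advancing time (a new reading comes with each control period).
- robot.read_camera(name): name is "scene" or "side" or "wrist"; returns the picture (384x512x3 uint8, red, green, blue); there is no depth.
- robot.camera_info(name): a dict with "intrinsics" (3x3 intrinsics, pixels), "R" (3x3) and "t" (3): a world point X has camera coordinates R X + t. Camera axes: x right, y down, z forward; pixel columns grow to the right and rows downward; lengths in m; the calibration is good to about 2 mm. A picture is of the moment at which its call begins: read the wrist's pose just before it. camera_info takes no time and is no camera call; for the wrist camera it gives the pose at the moment of the call.
- robot.sign_off(): hands the job in, once; it reports no verdict.
The state is a dict: "time_s": time; "qpos": joint angles; "joint_velocities": joint speeds; "joint_torque": joint torques, N m; "eef_pos": TCP position; "orientation": TCP orientation; "wrist_force": force on the tool from outside, world axes, zero at the start; "moment": the same for the moment, N m; "gripper_width": opening from 0.0 (shut) to 1.0 (fully open).
Only numpy, scipy, OpenCV 4.12 (cv2) and the standard library are available. Lean on these libraries where they do the work, as an engineer would, in place of code of your own. Each camera call takes 0.05 s, during which the arm holds its last target.

## Working session

There is one attempt and no reset: what is moved stays moved. The work goes in short steps, Python scripts to look and compute and a tool call to move; the robot and the scene stay as the last step left them, time stands still between calls to the robot, and variables do not carry over. Pictures are saved under pics/ and viewed, and the job is handed in when it is done.

Besides the shell and the picture viewer there is one more tool, called after "Emit:" as name(argument=value, ...) on one line, values as JSON. step_arm: Moves the arm, as the interface text tells. Its arguments: {"type":"object","properties":{"deltas":{"type":"array","items":{"type":"array","items":{"type":"number"}}},"newtons":{"type":"number"}},"required":["deltas"]}

```bash
ls; mkdir -p pics; cat > h.py <<'E'
import numpy as np, cv2
from workcell import robot
def snap(n,f):
    ci=robot.camera_info(n); im=robot.read_camera(n); cv2.imwrite('pics/'+f+'.png',im[:,:,::-1]); np.savez('pics/'+f,K=ci['intrinsics'],R=ci['R'],t=ci['t'],im=im); return im
def load(f):
    return np.load('pics/'+f+'.npz')
def cast(d,u,v,z):
    K,R,t=d['K'],d['R'],d['t']
    r=R.T@np.linalg.solve(K,np.array([u,v,1.])); o=-R.T@t
    return o+r*(z-o[2])/r[2]
def proj(d,X):
    c=d['R']@np.array(X)+d['t']; p=d['K']@c; return p[:2]/p[2]
E
python3 - <<'E'
from h import *
for n in ['scene','side','wrist']: snap(n,n+'0')
s=robot.get_state(); print(s, robot.tcp_to_grasp)
for n in ['scene','side','wrist']: d=load(n+'0'); print(n,-d['R'].T@d['t'])
E
```

```text
pics
{'time_s': 0.15, 'qpos': array([-0.06292118,  0.38412623,  0.01638893,  1.37087839, -0.00627002,
        1.3882122 , -0.04648225]), 'joint_velocities': array([-1.57417939e-03, -3.92676086e-03,  2.87163512e-04, -2.75402176e-03,
        1.02723034e-03,  6.64505168e-06, -7.42541570e-04]), 'joint_torque': array([ 3.13456680e-03, -6.28150821e+01,  8.46451297e-01, -3.72163582e+01,
        1.68576470e-02,  1.09401988e-02, -6.53258235e-05]), 'eef_pos': array([6.24618403e-01, 3.62050223e-05, 2.30473641e-01]), 'orientation': array([-3.14001932e+00,  5.06606768e-05,  1.57089234e+00]), 'wrist_force': array([-0.29197294,  0.58261004, -1.1816121 ]), 'moment': array([0.02170062, 0.02580222, 0.07098639]), 'gripper_width': 0.996415562913603} 0.0187
scene [1.26358725 0.0723247  0.87573519]
side [ 0.46861805 -0.68372426  0.75368361]
wrist [0.6239346  0.07226708 0.37326824]
```

View pics/scene0.png

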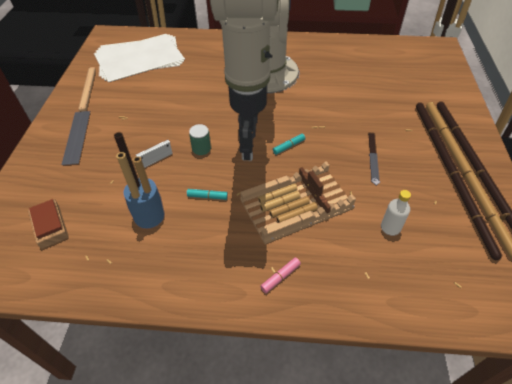

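View pics/side0.png

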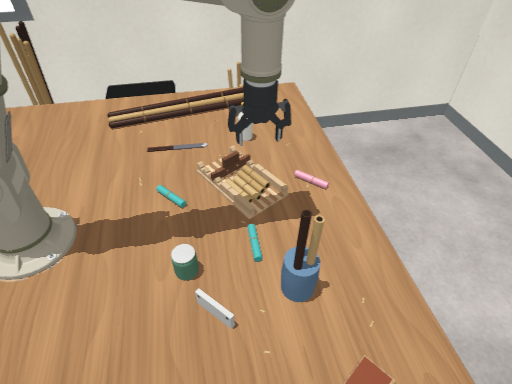

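View pics/wrist0.png

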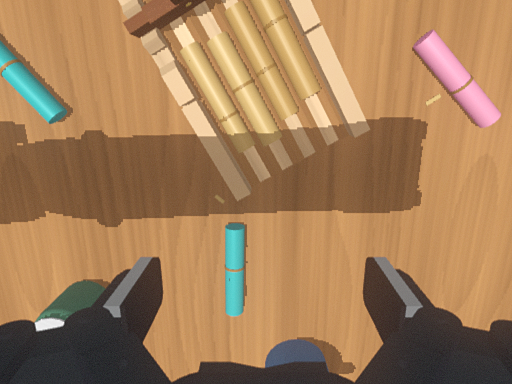

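```bash
python3 - <<'E'
from h import *
d=load('wrist0')
for p in [(243,198),(365,131),(128,8)]: print(cast(d,*p,0.0),cast(d,*p,0.038))
d=load('scene0');
for p in [(355,205),(268,240),(242,195)]: print(cast(d,*p,0.038))
for f,b in [('scene0',(230,150,370,250)),('side0',(180,130,320,230))]:
    im=load(f)['im'][b[1]:b[3],b[0]:b[2]]; cv2.imwrite('pics/c_'+f+'.png',cv2.resize(im,None,fx=5.5,fy=5.5,interpolation=2)[:,:,::-1])
E
```

```text
[ 0.60173253 -0.04037301  0.        ] [ 0.60399278 -0.02890586  0.038     ]
[0.73375581 0.03445761 0.        ] [0.72257563 0.03830674 0.038     ]
[0.49328064 0.15274151 0.        ] [0.50658167 0.14454894 0.038     ]
[0.62053518 0.27110945 0.038     ]
[0.74303075 0.05342699 0.038     ]
[ 0.60964233 -0.0236836   0.038     ]
```

```bash
python3 - <<'E'
from h import *
d=load('scene0')
for n,p in [('tin',(200,155)),('pot',(147,225)),('glue',(394,232)),('knife',(373,180)),('se_l',(140,163)),('se_r',(171,150))]: print(n,cast(d,*p,0.0),cast(d,*p,0.05))
E
```

```text
tin [ 0.43675891 -0.17012211  0.        ] [ 0.48396658 -0.15627964  0.05      ]
pot [ 0.69793694 -0.26584593  0.        ] [ 0.73023268 -0.24653812  0.05      ]
glue [0.6708789  0.37288098 0.        ] [0.70471952 0.35572076 0.05      ]
knife [ 4.98232890e-01  3.37682780e-01 -1.11022302e-16] [0.54193071 0.32253219 0.05      ]
se_l [ 0.48231985 -0.3426486   0.        ] [ 0.52692623 -0.31895575  0.05      ]
se_r [ 0.42230054 -0.26216891  0.        ] [ 0.47033371 -0.24307103  0.05      ]
```

View pics/c_scene0.png

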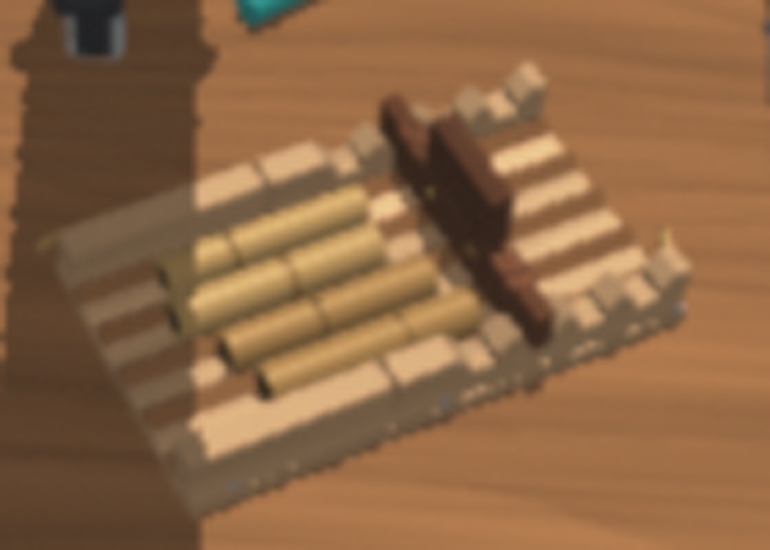

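View pics/c_side0.png

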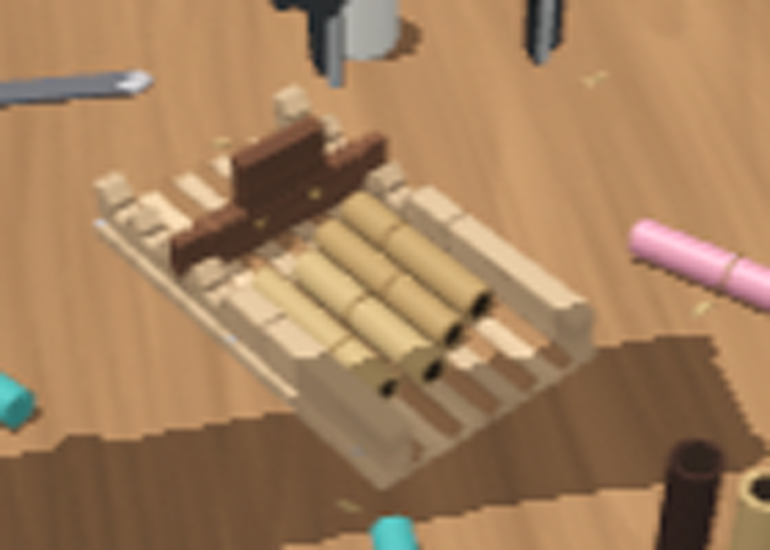

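Emit:
step_arm(deltas=[[40,-44,-20,0,0],[45,-44,0,0,0],[0,0,0,10,0],[0,0,0,10,0],[0,0,0,10,0],[0,0,0,10,0],[0,0,0,10,0],[0,0,0,10,0],[0,0,0,0,0],[0,0,0,0,0]])

```text
time_s: 1.4
eef_pos: [0.5374, 0.0846, 0.2511]
orientation: [-3.141, 0.0, 0.528]
wrist_force: [0.7, 0.3, -0.5]
gripper_width: 1.0
```

```bash
python3 - <<'E'
from h import *
im=snap('wrist','wrist1'); print(robot.get_state()['eef_pos'],robot.get_state()['orientation'])
cv2.imwrite('pics/wrist1b.png',cv2.resize(im,(800,600),interpolation=2)[:,:,::-1])
E
```

```text
[0.53737759 0.08457528 0.25109325] [-3.14143980e+00  2.43972611e-04  5.26962838e-01]
```

View pics/wrist1b.png

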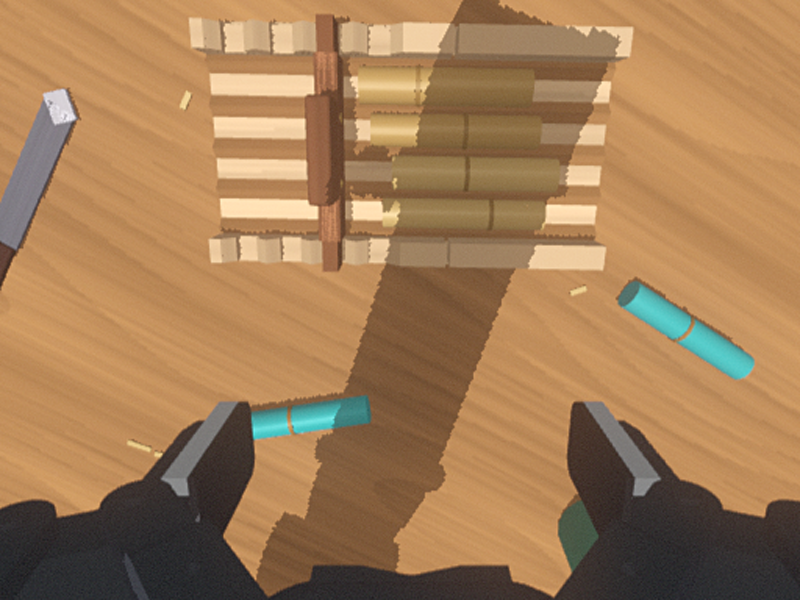

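```bash
python3 - <<'E'
from h import *
d=load('wrist1'); print(-d['R'].T@d['t'], d['R'][2])
s=512/800
P={}
for n,p,z in [('nearNotchIn',(209,238),.038),('nearNotchOut',(211,262),.038),('nearFeedIn',(605,243),.038),('nearFeedOut',(605,269),.038),('farNotchOut',(190,18),.038),('farNotchIn',(192,52),.038),('farFeedOut',(633,27),.038),('farFeedIn',(628,58),.038),
 ('hTL',(306,96),.082),('hTR',(328,96),.082),('hBL',(309,204),.082),('hBR',(330,204),.082),('st_t',(326,16),.048),('st_b',(331,270),.048)]:
    P[n]=cast(d,p[0]*s,p[1]*s,z)[:2]; print(n,P[n].round(4))
f=lambda a,b:(np.linalg.norm(P[a]-P[b]).round(4), np.degrees(np.arctan2(*(P[a]-P[b])[::-1])).round(2))
print(f('nearNotchOut','nearFeedOut'),f('nearNotchIn','nearFeedIn'),f('farNotchIn','farFeedIn'),f('farNotchOut','farFeedOut'))
print(f('nearNotchOut','farNotchOut'),f('nearFeedOut','farFeedOut'),f('nearNotchIn','farNotchIn'),f('hBL','hTL'),f('hBR','hTR'),f('st_b','st_t'))
c=(P['nearNotchOut']+P['nearFeedOut']+P['farNotchOut']+P['farFeedOut'])/4
h=(P['hTL']+P['hTR']+P['hBL']+P['hBR'])/4
ci=(P['nearNotchIn']+P['nearFeedIn']+P['farNotchIn']+P['farFeedIn'])/4
print(c,ci,h,h-c,np.linalg.norm(h-c))
E
```

```text
[0.60002599 0.12035754 0.39393965] [-0.24788111 -0.14463928 -0.95793237]
nearNotchIn [0.4833 0.2071]
nearNotchOut [0.469  0.1993]
nearFeedIn [ 0.6129 -0.0227]
nearFeedOut [ 0.5985 -0.0332]
farNotchOut [0.5983 0.2707]
farNotchIn [0.5819 0.2623]
farFeedOut [0.727  0.0398]
farFeedIn [0.7118 0.0322]
hTL [0.5951 0.1826]
hTR [0.6011 0.1723]
hBL [0.5444 0.1549]
hBR [0.5505 0.1445]
st_t [0.6388 0.199 ]
st_b [0.5074 0.1266]
(np.float64(0.2662), np.float64(119.12)) (np.float64(0.2639), np.float64(119.43)) (np.float64(0.2642), np.float64(119.45)) (np.float64(0.2643), np.float64(119.12))
(np.float64(0.1477), np.float64(-151.08)) (np.float64(0.1478), np.float64(-150.36)) (np.float64(0.113), np.float64(-150.78)) (np.float64(0.0577), np.float64(-151.32)) (np.float64(0.0577), np.float64(-151.21)) (np.float64(0.15), np.float64(-151.15))
[0.59822268 0.1191556 ] [0.59747172 0.11970931] [0.5727581  0.16355908] [-0.02546458  0.04440348] 0.05118704471446463
```

Emit:
step_arm(deltas=[[0,0,0,1,0],[35,-26,0,0,0],[34.5,-25.7,0,0,0],[0,0,50,0,0],[0,0,50,0,0],[0,0,50,0,0],[0,0,35,0,0],[0,0,14,0,0],[0,0,0,0,0],[0,0,0,0,0]], newtons=40)

```text
time_s: 2.7
eef_pos: [0.5744, 0.1639, 0.0541]
orientation: [3.141, -0.003, 0.506]
wrist_force: [0.2, -0.5, -0.6]
gripper_width: 1.002
```

```bash
python3 - <<'E'
from h import *
im=snap('wrist','wrist2'); print(robot.get_state()['eef_pos'],robot.get_state()['orientation'])
d=load('wrist2'); K=d
for p in [(.5728+.0300*np.cos(np.radians(209)),.1636+.03*np.sin(np.radians(209)),.082)]: print(proj(d,p))
im=snap('side','side2')
b=(170,100,330,220); cv2.imwrite('pics/side2c.png',cv2.resize(im[b[1]:b[3],b[0]:b[2]],(800,600),interpolation=2)[:,:,::-1])
E
```

```text
[0.57446901 0.16390352 0.05418688] [ 3.1411101  -0.00315088  0.5061814 ]
[259.66067523 360.81934276]
```

View pics/wrist2.png

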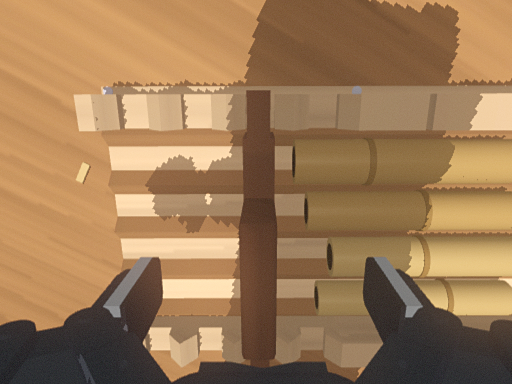

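View pics/side2c.png

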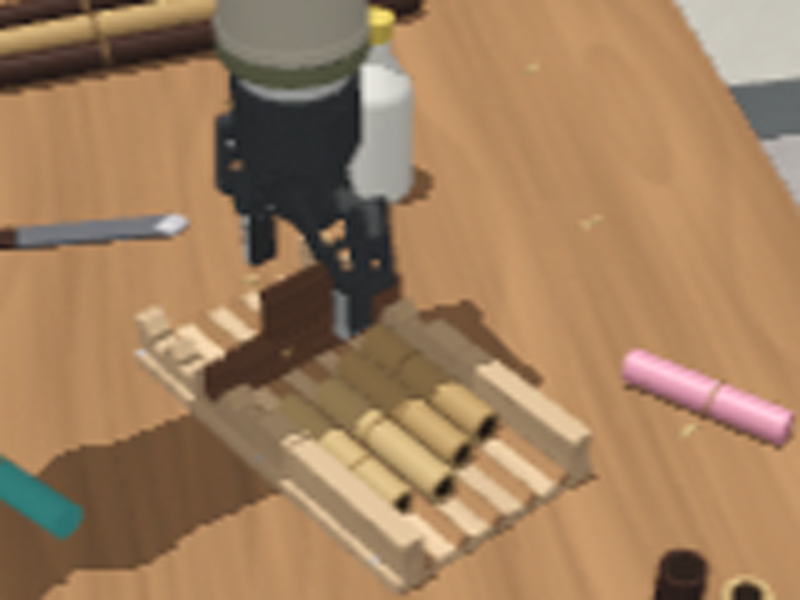

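Emit:
step_arm(deltas=[[0,0,0,0,0.5],[0,0,0,0,1],[0,0,0,0,1],[0,0,0,0,1],[0,0,0,0,1],[0,0,0,0,1],[0,0,0,0,1],[0,0,0,0,1]], newtons=40)

```text
time_s: 3.8
eef_pos: [0.5731, 0.1635, 0.0521]
orientation: [-3.141, 0.0, 0.506]
wrist_force: [-0.4, 0.1, -0.4]
gripper_width: 0.155
```

Emit:
step_arm(deltas=[[0,0,-8,0,1],[0,0,-10,0,1],[0,0,-7,0,1],[0,0,0,0,1],[0,-15,0,0,1],[0,-14.5,0,0,1],[0,0,0,0,1],[0,0,0,0,1]])

```text
time_s: 4.8
eef_pos: [0.5588, 0.1893, 0.0771]
orientation: [3.141, 0.0, 0.507]
wrist_force: [0.9, -0.2, -1.4]
gripper_width: 0.156
```

```bash
python3 - <<'E'
from h import *
im=snap('wrist','wrist3'); s=robot.get_state(); print(s['eef_pos'],s['orientation'],s['wrist_force'])
cv2.imwrite('pics/wrist3b.png',cv2.resize(im,(800,600),interpolation=2)[:,:,::-1])
E
```

```text
[0.55900038 0.18889203 0.077149  ] [3.14123394e+00 1.52550675e-04 5.05927955e-01] [ 0.67213277 -0.79714833 -1.80296705]
```

View pics/wrist3b.png

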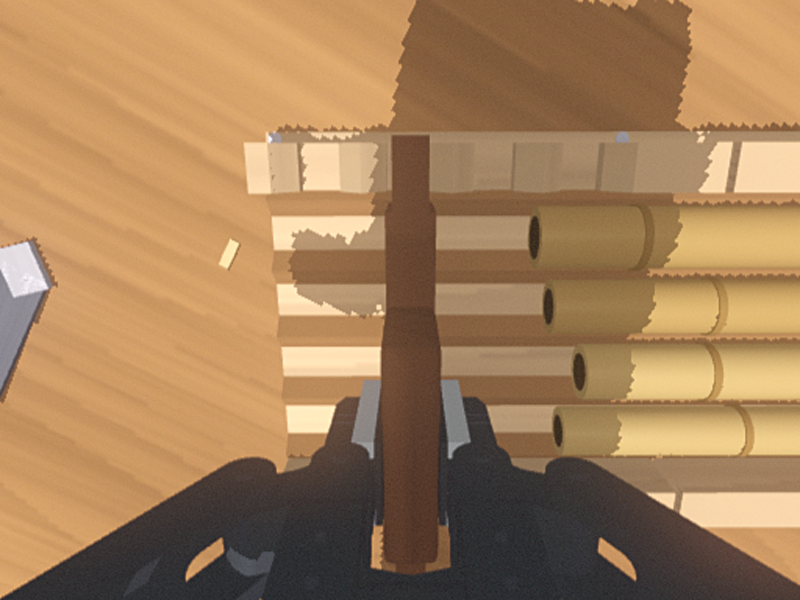

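```bash
python3 - <<'E'
from h import *
d=load('wrist3'); s=512/800
c=np.array([.598,.1192]); a=np.radians(119.25); X=np.array([np.cos(a),np.sin(a)]); Y=np.array([-X[1],X[0]])
for n,p,z in [('endIn',(247,193),.038),('endOut',(244,142),.038),('tabL',(392,135),.073),('tabR',(429,135),.073),('tooth a',(298,165),.038),('tooth b',(512,165),.038),('tooth c',(600,165),.038),('hL',(384,560),.107),('hR',(438,560),.107),('kerf',(735,165),.038),('340',(340,165),.03),('378',(378,165),.03),('430',(430,165),.03),('473',(473,165),.03),('555',(555,165),.03)]:
    q=cast(d,p[0]*s,p[1]*s,z)[:2]-c; print(n,(q@X*1e3).round(1),(q@Y*1e3).round(1))
E
```

```text
endIn 133.5 -58.2
endOut 133.0 -74.3
tabL 84.0 -75.5
tabR 74.4 -75.4
tooth a 116.0 -67.1
tooth b 46.0 -66.7
tooth c 17.1 -66.6
hL 86.5 28.5
hR 72.7 28.6
kerf -27.1 -66.3
340 103.3 -66.8
378 90.3 -66.7
430 72.5 -66.6
473 57.8 -66.5
555 29.8 -66.4
```

Emit:
step_arm(deltas=[[0,-0.8,6,0,1],[0,0,7,0,1],[0,0,7,0,1],[0,0,5,0,1],[0,0,0,0,1],[0,0,0,0,1]])

```text
time_s: 5.6
eef_pos: [0.5585, 0.19, 0.0522]
orientation: [-3.142, -0.0, 0.506]
wrist_force: [0.1, -0.7, 0.2]
gripper_width: 0.155
```

```bash
python3 - <<'E'
from h import *
s=robot.get_state(); print(s['eef_pos'],s['orientation'],s['wrist_force'],s['moment'])
E
```

```text
[0.55852601 0.18995258 0.05216907] [-3.14156239e+00 -4.16544684e-05  5.06127307e-01] [ 0.1193598  -0.65015937  0.22748736] [-0.11654035  0.07894309 -0.01258622]
```

Emit:
step_arm(deltas=[[0,0,0,0,0.5],[0,0,0,0,0],[0,0,0,0,0],[0,0,0,0,0],[0,0,-50,0,0],[0,0,-60,0,0],[-30,25,-60,0,0],[-30,25,-30,0,0],[0,0,0,0,0],[0,0,0,0,0]])

```text
time_s: 6.85
eef_pos: [0.5318, 0.1222, 0.2443]
orientation: [-3.141, 0.0, 0.506]
wrist_force: [-0.1, 0.8, -0.4]
gripper_width: 1.0
```

```bash
python3 - <<'E'
from h import *
im=snap('wrist','wrist4'); s=robot.get_state(); print(s['eef_pos'],s['orientation'],s['wrist_force'])
cv2.imwrite('pics/wrist4b.png',cv2.resize(im,(800,600),interpolation=2)[:,:,::-1])
im=snap('side','side4')
b=(180,240,340,360); cv2.imwrite('pics/side4c.png',cv2.resize(im[b[1]:b[3],b[0]:b[2]],(800,600),interpolation=2)[:,:,::-1])
im=snap('scene','scene4')
b=(110,100,238,196); cv2.imwrite('pics/scene4c.png',cv2.resize(im[b[1]:b[3],b[0]:b[2]],(800,600),interpolation=2)[:,:,::-1])
E
```

```text
[0.53157073 0.12269606 0.24361697] [-3.14074591e+00  1.29110771e-03  5.07381697e-01] [ 0.018753    0.76700122 -0.28103872]
```

View pics/wrist4b.png

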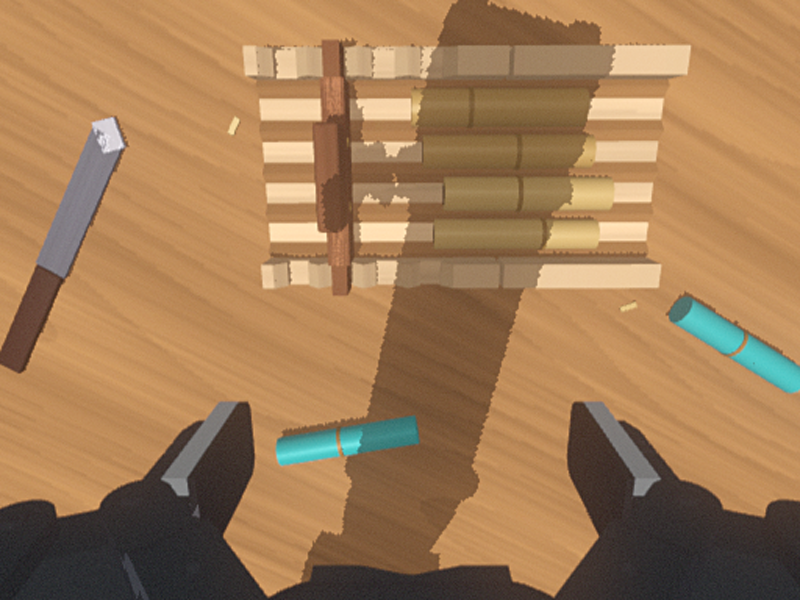

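View pics/side4c.png

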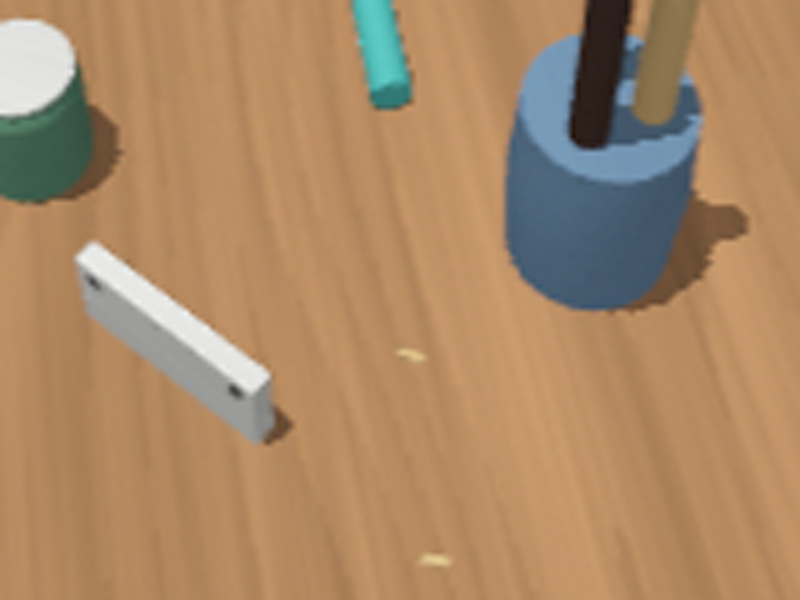

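View pics/scene4c.png

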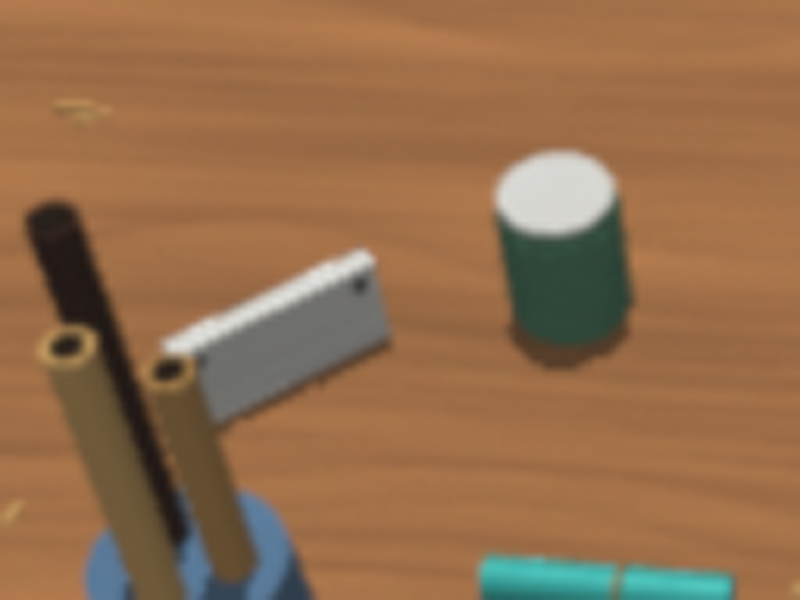

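```bash
python3 - <<'E'
from h import *
d=load('wrist4'); s=512/800
cs=np.array([[243,45],[690,45],[661,288],[262,288]])  # outer corners
P=[cast(d,*(p*s),.038)[:2] for p in cs]; c=np.mean(P,0); 
print('cradle',c,[np.degrees(np.arctan2(*(P[i]-P[j])[::-1])).round(2) for i,j in [(0,1),(3,2)]],np.linalg.norm(P[0]-P[1]),np.linalg.norm(P[0]-P[3]))
a=np.radians(119.25); X=np.array([np.cos(a),np.sin(a)]); Y=np.array([-X[1],X[0]])
for n,p,z in [('h',(326,123),.082),('h',(330,231),.082),('tab',(331.5,40),.048),('tab',(341,295),.048),('b1',(411,106),.02),('b1e',(592,106),.02),('b2e',(595,150),.02),('b3e',(614,192),.02),('b4e',(599,234),.02)]:
    q=cast(d,p[0]*s,p[1]*s,z)[:2]-c; print(n,(q@X*1e3).round(1),(q@Y*1e3).round(1))
d=load('side4'); o=np.array([180,240])
Q=[cast(d,*(np.array(p)/5+o),.05)[:2] for p in [(77,256),(94,241),(271,374),(252,386)]]
print(np.round(Q,4)); 
for i,j in [(0,1),(1,2),(2,3),(3,0)]: v=Q[j]-Q[i]; print(np.linalg.norm(v).round(4),np.degrees(np.arctan2(v[1],v[0])).round(1))
print('se',np.mean(Q,0))
d2=load('scene4'); o2=np.array([110,100])
for p in [(163,343),(370,250),(378,265)]: print('scene',cast(d2,*(np.array(p)/6.25+o2),.05).round(4))
print('tin top', cast(d2,*(np.array((555,193))/6.25+o2),.075), cast(d,*(np.array((25,68))/5+o),.075))
print('pot rim', cast(d,*(np.array((612,108))/5+o),.09),'pot base front',cast(d,*(np.array((597,300))/5+o),0))
E
```

```text
cradle [0.59796025 0.11927161] [np.float64(118.94), np.float64(118.94)] 0.26445685058716667 0.148328722315125
h 79.0 -29.1
h 79.6 29.0
tab 78.6 -75.5
tab 79.5 75.9
b1 33.1 -41.8
b1e -82.9 -41.2
b2e -87.4 -14.1
b3e -102.6 13.0
b4e -95.2 41.1
[[ 0.4287 -0.2644]
 [ 0.4369 -0.2583]
 [ 0.505  -0.3359]
 [ 0.4962 -0.3397]]
0.0101 36.8
0.1032 -48.7
0.0095 -156.7
0.1011 131.9
se [ 0.46669524 -0.29957237]
scene [ 0.4968 -0.3385  0.05  ]
scene [ 0.4301 -0.2572  0.05  ]
scene [ 0.4397 -0.2513  0.05  ]
tin top [ 0.41155965 -0.16930089  0.075     ] [ 0.41422198 -0.17591662  0.075     ]
pot rim [ 0.67480458 -0.25954982  0.09      ] pot base front [ 0.66395877 -0.30414202  0.        ]
```

Emit:
step_arm(deltas=[[-39.3,39.9,0,0,0],[-39.3,39.9,0,0,0],[-39.3,39.9,0,0,0],[-39.3,39.9,0,0,0],[-39.3,39.9,0,0,0],[-39.3,39.9,0,0,0],[-39.3,39.9,0,0,0],[0,0,0,9.7,0],[0,0,0,9.7,0],[0,0,0,9.7,0],[0,0,0,9.7,0],[0,0,0,9.7,0],[0,0,0,9.7,0],[0,0,0,9.7,0],[0,0,0,9.7,0],[0,0,0,0,0],[0,0,0,0,0]])

```text
time_s: 9.12
eef_pos: [0.427, -0.2555, 0.2441]
orientation: [3.141, 0.001, -0.844]
wrist_force: [-0.8, 0.0, -0.0]
gripper_width: 1.0
```

```bash
python3 - <<'E'
from h import *
im=snap('wrist','wrist5'); s=robot.get_state(); print(s['eef_pos'],s['orientation'],s['wrist_force'],s['qpos'])
cv2.imwrite('pics/wrist5b.png',cv2.resize(im,(800,600),interpolation=2)[:,:,::-1])
E
```

```text
[ 0.42697073 -0.25558217  0.24422541] [ 3.14111966e+00  6.21423685e-04 -8.44473975e-01] [ 0.02079222  0.00526982 -0.46856986] [ 0.06724101  0.0976929   0.44281789  1.70615452 -0.04261778  1.34805553
 -1.89760808]
```

View pics/wrist5b.png

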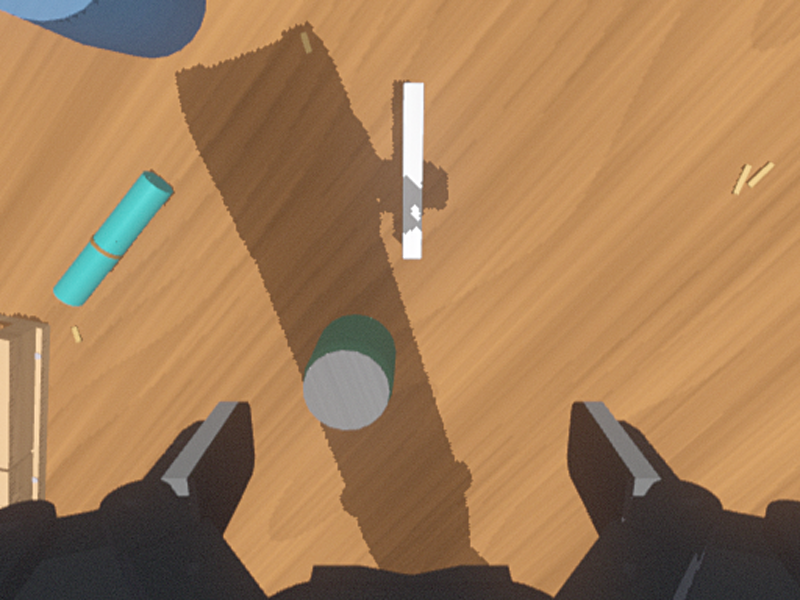

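```bash
python3 - <<'E'
from h import *
d=load('wrist5'); s=512/800; print(-d['R'].T@d['t'], robot.camera_info('wrist')['t']-d['t'])
Q=[cast(d,p[0]*s,p[1]*s,.05)[:2] for p in [(403,83),(423,83),(422,259),(403,259)]]
print(np.round(Q,4)); 
for i,j in [(0,1),(1,2),(2,3),(3,0)]: v=Q[j]-Q[i]; print(np.linalg.norm(v).round(4),np.degrees(np.arctan2(v[1],v[0])).round(1))
print('se',np.mean(Q,0),'tin',cast(d,347*s,390*s,.075),cast(d,100*s,245*s,0.01))
d=load('side4'); o=np.array([180,240])
print(cast(d,*(np.array((25,68))/5+o),.075))
E
```

```text
[ 0.47514439 -0.3116395   0.38695294] [ 3.41020159e-04 -2.57926070e-05  1.99621434e-06]
[[ 0.5023 -0.3354]
 [ 0.4936 -0.3431]
 [ 0.4245 -0.2654]
 [ 0.4336 -0.2574]]
0.0116 -138.4
0.104 131.6
0.0121 41.6
0.104 -48.6
se [ 0.4634827  -0.30030666] tin [ 0.40734621 -0.17428932  0.075     ] [ 0.59567328 -0.11600887  0.01      ]
[ 0.41422198 -0.17591662  0.075     ]
```

Emit:
step_arm(deltas=[[29,1,0,0,0],[29,0.9,0,0,0],[0,0,55,0,0],[0,0,55,0,0],[0,0,55,0,0],[0,0,40,0,0],[0,0,18,0,0],[0,0,0,0,0],[0,0,0,0,0]])

```text
time_s: 10.3
eef_pos: [0.465, -0.3014, 0.0233]
orientation: [-3.141, -0.003, -0.848]
wrist_force: [-0.6, -0.5, -0.2]
gripper_width: 0.999
```

```bash
python3 - <<'E'
from h import *
im=snap('wrist','wrist6'); s=robot.get_state(); print(s['eef_pos'],s['orientation'],s['wrist_force'])
E
```

```text
[ 0.46505846 -0.30140706  0.02348466] [-3.14027925e+00 -2.89313467e-03 -8.47895240e-01] [-1.03990111e+00  8.73541844e-04  2.03209389e-01]
```

View pics/wrist6.png

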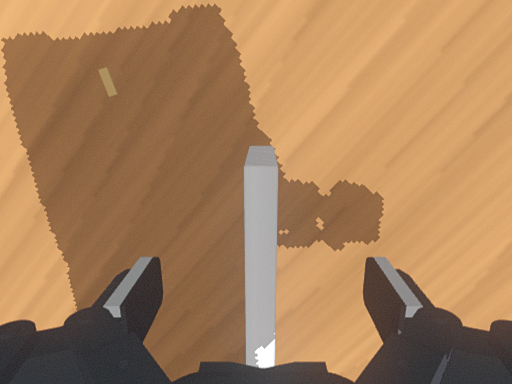

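Emit:
step_arm(deltas=[[0,0,0,0,0.5],[0,0,0,0,1],[0,0,0,0,1],[0,0,0,0,1],[0,0,0,0,1],[0,0,0,0,1],[0,0,0,0,1],[0,0,0,0,1]], newtons=60)

```text
time_s: 11.35
eef_pos: [0.4638, -0.3007, 0.0217]
orientation: [-3.142, -0.0, -0.848]
wrist_force: [-1.1, 0.2, 4.8]
gripper_width: 0.129
```

```bash
python3 - <<'E'
from h import *
s=robot.get_state(); print(s['eef_pos'],s['orientation'],s['wrist_force'],s['gripper_width'])
d=load('wrist6'); q=cast(d,260,164,.05)[:2]; y=-.846; x=np.array([np.cos(y),np.sin(y)]); print(q,(q-s['eef_pos'][:2])@x)
E
```

```text
[ 0.46384992 -0.30070259  0.02172489] [-3.14153098e+00 -1.47393936e-04 -8.48191933e-01] [-1.13749312  0.18174313  4.81204461] 0.12877322853303974
[ 0.49835921 -0.33987512] 0.05220497373052444
```

Emit:
step_arm(deltas=[[0,0,-30,0,1],[0,0,-50,0,1],[0,0,-50,0,1],[-12.1,-39.2,0,0,1],[-12.1,-39.2,0,0,1],[-12.1,-39.2,0,0,1],[-12.1,-39.2,0,0,1],[-12.1,-39.2,0,0,1],[-12.1,-39.2,0,0,1],[-12.1,-39.2,0,0,1],[-12.1,-39.2,0,0,1],[-12.1,-39.2,0,0,1],[0,0,0,-9.7,1]])

```text
time_s: 12.98
eef_pos: [0.6568, 0.0202, 0.1498]
orientation: [-3.141, 0.003, -0.669]
wrist_force: [0.8, -0.8, -2.0]
gripper_width: 0.13
```

Emit:
step_arm(deltas=[[0,0,0,-9.7,1],[0,0,0,-9.7,1],[0,0,0,-9.7,1],[0,0,0,-9.7,1],[0,0,0,-9.7,1],[0,0,0,-9.7,1],[0,0,0,-9.8,1],[0,0,0,0,1],[0,0,0,0,1]])

```text
time_s: 14.1
eef_pos: [0.6561, 0.0143, 0.151]
orientation: [-3.141, 0.001, 0.504]
wrist_force: [-0.5, 0.8, -2.9]
gripper_width: 0.13
```

```bash
python3 - <<'E'
from h import *
im=snap('wrist','wrist7'); s=robot.get_state(); print(s['eef_pos'],s['orientation'],s['wrist_force'],s['gripper_width'])
cv2.imwrite('pics/wrist7b.png',cv2.resize(im,(800,600),interpolation=2)[:,:,::-1])
im=snap('side','side7')
b=(180,100,340,220); cv2.imwrite('pics/side7c.png',cv2.resize(im[b[1]:b[3],b[0]:b[2]],(800,600),interpolation=2)[:,:,::-1])
E
```

```text
[0.65619407 0.01441228 0.15117158] [-3.14117228e+00  6.11675877e-04  5.04756332e-01] [-0.24776364 -0.862661   -1.15363126] 0.1286640910117105
```

View pics/wrist7b.png

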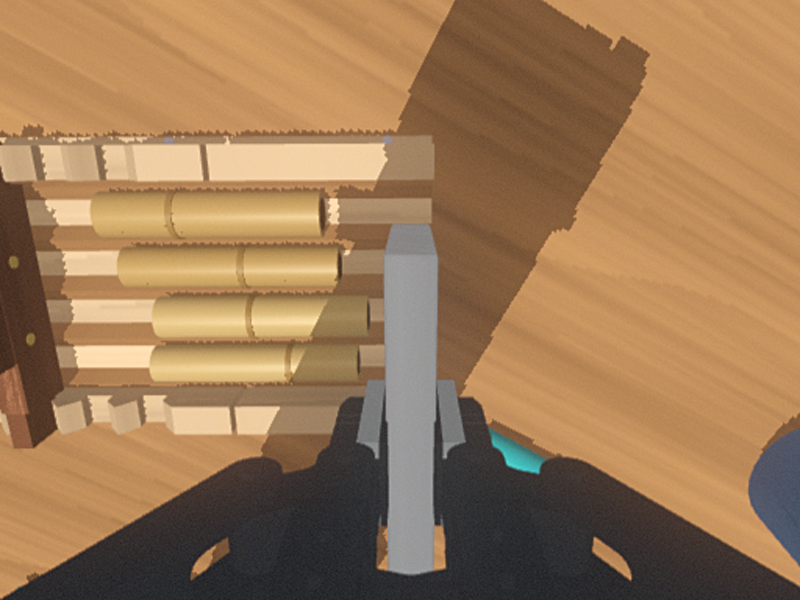

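View pics/side7c.png

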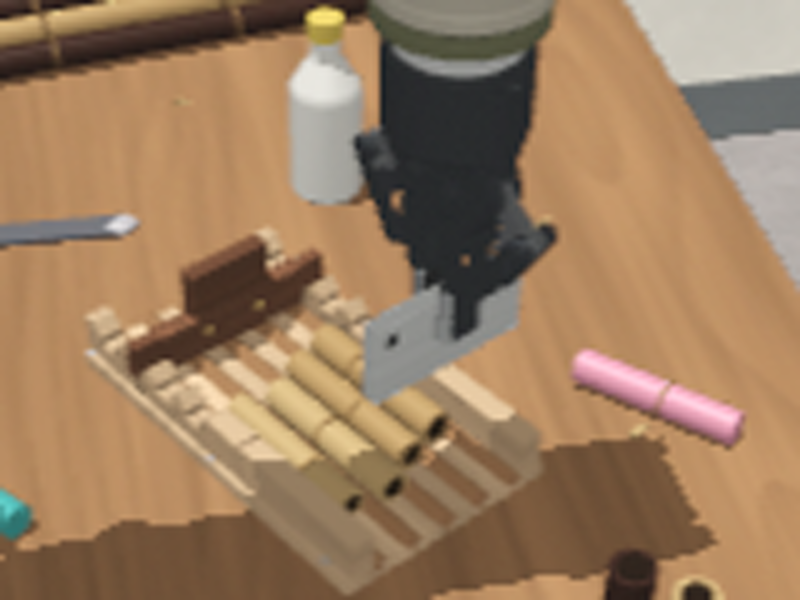

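```bash
python3 - <<'E'
from h import *
d=load('wrist7'); s=512/800
c=np.array([.598,.1192]); a=np.radians(119.1); X=np.array([np.cos(a),np.sin(a)]); Y=np.array([-X[1],X[0]])
for n,p,z in [('cornOut',(433,136),.038),('cornIn',(433,181),.038),('inFar',(220,181),.038),('kerf',(205,160),.038),('nearIn',(235,408),.038),('nearIn2',(335,404),.038),('nearOut',(235,434),.038),('farOut1',(240,146),.038),('b',(325,213),.02),('b',(341,263),.02),('b',(369,316),.02),('b',(359,363),.02),('barTop',(386,255),.1795),('barTop',(436,255),.1795),('barBot',(389,226),.1295),('barBot',(434,226),.1295),('barnear',(411,573),.1795)]:
    q=cast(d,p[0]*s,p[1]*s,z)[:2]-c; print(n,(q@X*1e3).round(1),(q@Y*1e3).round(1))
q=np.array([.6562,.01435])-c; print('tcp',q@X,q@Y)
E
```

```text
cornOut -131.3 -77.1
cornIn -131.5 -57.2
inFar -32.6 -57.7
kerf -26.7 -67.1
nearIn -28.1 58.8
nearIn2 -80.8 56.7
nearOut -26.5 74.1
farOut1 -43.4 -73.2
b -77.7 -40.6
b -84.7 -14.9
b -98.5 14.0
b -92.3 41.0
barTop -115.6 -49.9
barTop -126.4 -49.8
barBot -114.4 -49.2
barBot -128.1 -49.1
barnear -120.6 34.2
tcp -0.11991973672591569 0.00013872125673886166
```

Emit:
step_arm(deltas=[[1,0,40,0,1],[0,0,40,0,1],[0,0,20,0,1],[0,0,9,0,1],[0,0,0,0,1],[0,0,0,0,1]])

```text
time_s: 14.95
eef_pos: [0.6584, 0.0149, 0.0443]
orientation: [3.14, -0.002, 0.508]
wrist_force: [-0.4, 0.9, -2.0]
gripper_width: 0.131
```

```bash
python3 - <<'E'
from h import *
im=snap('wrist','wrist8'); s=robot.get_state(); print(s['eef_pos'],s['orientation'],s['wrist_force'],s['gripper_width'])
cv2.imwrite('pics/wrist8b.png',cv2.resize(im,(800,600),interpolation=2)[:,:,::-1])
im=snap('side','side8')
b=(180,100,340,220); cv2.imwrite('pics/side8c.png',cv2.resize(im[b[1]:b[3],b[0]:b[2]],(800,600),interpolation=2)[:,:,::-1])
E
```

```text
[0.6583824  0.01489288 0.04426348] [ 3.14050041e+00 -2.45061606e-03  5.07697972e-01] [ 1.21603802  0.04479376 -1.57806273] 0.13047695998515577
```

View pics/wrist8b.png

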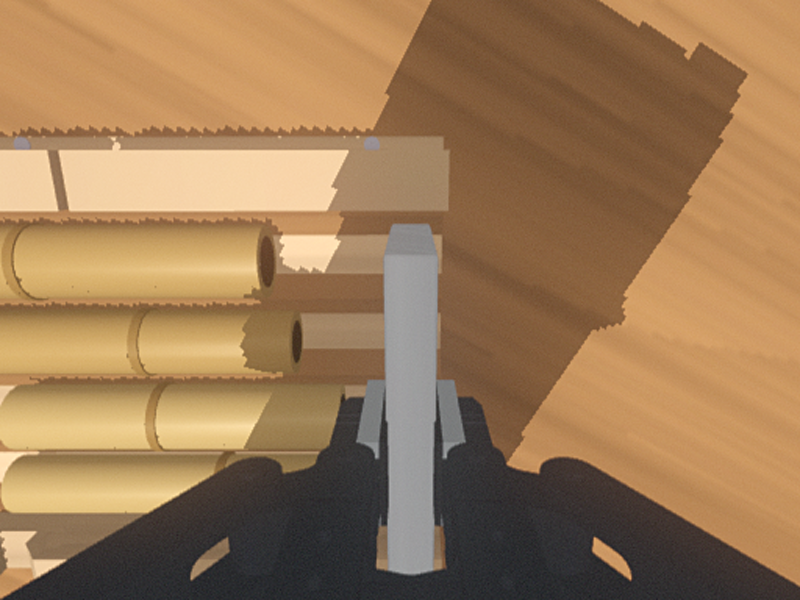

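View pics/side8c.png

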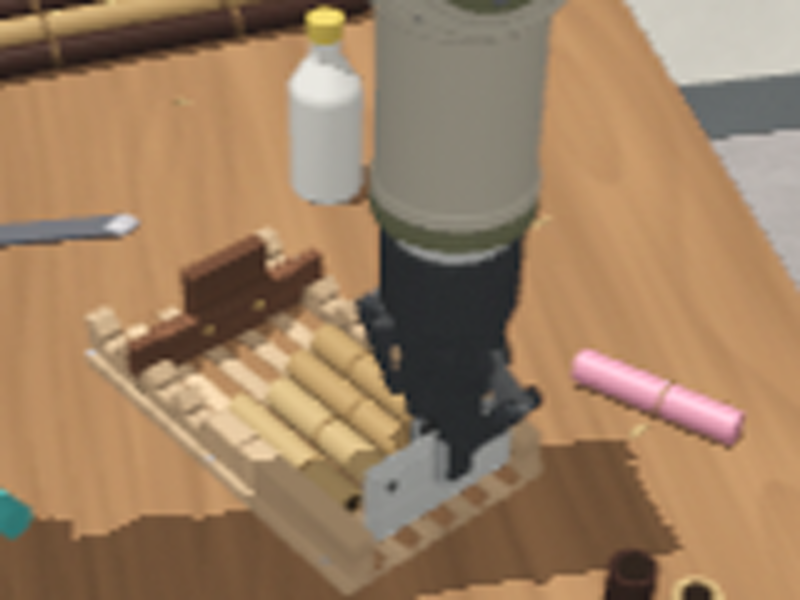

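Emit:
step_arm(deltas=[[0,0,0,0,1],[0,-6,0,0,1],[0,-7,0,0,1],[0,-7,0,0,1],[0,-7,0,0,1],[0,-7,0,0,1],[0,-7,0,0,1],[0,-7,0,0,1],[0,-7,0,0,1],[0,-5,0,0,1],[0,-4,0,0,1],[0,-2,0,0,1],[0,0,0,0,1],[0,0,0,0,1]])

```text
time_s: 16.8
eef_pos: [0.6252, 0.0724, 0.0425]
orientation: [-3.141, 0.0, 0.508]
wrist_force: [-0.3, -0.4, -2.3]
gripper_width: 0.131
```

```bash
python3 - <<'E'
from h import *
im=snap('wrist','wrist9'); s=robot.get_state(); print(s['eef_pos'],s['orientation'],s['wrist_force'],s['gripper_width'])
c=np.array([.598,.1192]); a=np.radians(119.1); X=np.array([np.cos(a),np.sin(a)]); Y=np.array([-X[1],X[0]])
q=s['eef_pos'][:2]-c; print(q@X,q@Y)
cv2.imwrite('pics/wrist9b.png',cv2.resize(im,(800,600),interpolation=2)[:,:,::-1])
im=snap('side','side9')
b=(180,100,340,220); cv2.imwrite('pics/side9c.png',cv2.resize(im[b[1]:b[3],b[0]:b[2]],(800,600),interpolation=2)[:,:,::-1])
E
```

```text
[0.62517277 0.07242533 0.04253   ] [-3.14145382e+00  9.81264890e-05  5.07723118e-01] [ 1.01160817  0.29146207 -2.27370549] 0.12656703133002817
-0.054085485385213176 -0.000994633215791434
```

View pics/wrist9b.png

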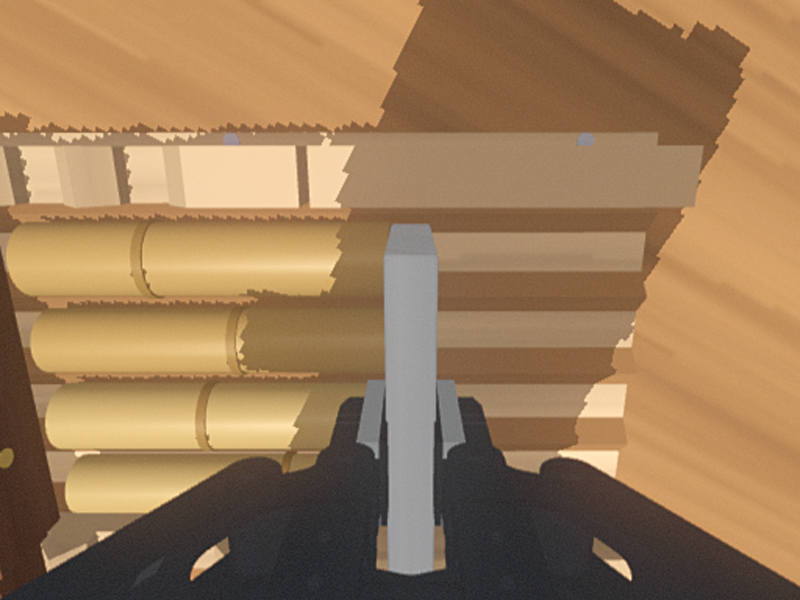

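View pics/side9c.png

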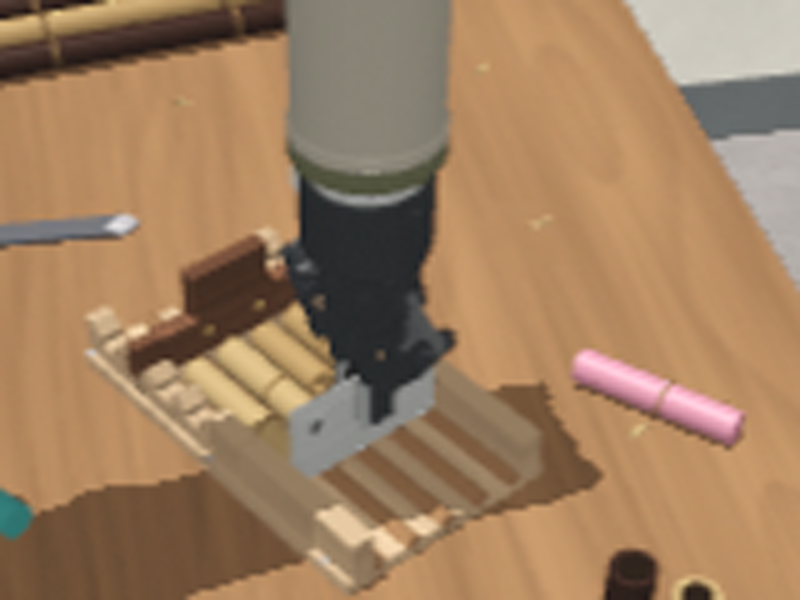

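Emit:
step_arm(deltas=[[0,-3,0,0,1],[0,-3,0,0,1],[0,-2,0,0,1],[0,-1,0,0,1],[0,0,0,0,1],[0,0,0,0,1]])

```text
time_s: 17.65
eef_pos: [0.6207, 0.0805, 0.0426]
orientation: [-3.141, 0.0, 0.508]
wrist_force: [0.1, -0.9, -1.4]
gripper_width: 0.127
```

Emit:
step_arm(deltas=[[0,-0.5,0,0,1],[0,-0.5,0,0,1],[0,0,0,0,1],[0,0,0,0,1]])

```text
time_s: 18.15
eef_pos: [0.6203, 0.0813, 0.0426]
orientation: [-3.141, 0.0, 0.508]
wrist_force: [-0.6, -0.1, -2.1]
gripper_width: 0.13
```

Emit:
step_arm(deltas=[[0,-0.5,0,0,1],[0,-0.5,0,0,1],[0,0,0,0,1],[0,0,0,0,1]])

```text
time_s: 18.65
eef_pos: [0.6198, 0.0822, 0.0426]
orientation: [-3.141, 0.0, 0.508]
wrist_force: [-0.2, -1.1, -2.2]
gripper_width: 0.128
```

```bash
cat > chk.py <<'E'
from h import *
import sys
n=sys.argv[1]
im=snap('wrist','wrist'+n); s=robot.get_state(); print(s['eef_pos'],s['orientation'],s['wrist_force'],s['gripper_width'])
c=np.array([.598,.1192]); a=np.radians(119.1); X=np.array([np.cos(a),np.sin(a)]); Y=np.array([-X[1],X[0]])
q=s['eef_pos'][:2]-c; print('tcp cradle',q@X,q@Y, 'F along x',s['wrist_force'][:2]@X)
cv2.imwrite('pics/wrist'+n+'b.png',cv2.resize(im,(800,600),interpolation=2)[:,:,::-1])
im=snap('side','side'+n)
b=(180,100,340,220); cv2.imwrite('pics/side'+n+'c.png',cv2.resize(im[b[1]:b[3],b[0]:b[2]],(800,600),interpolation=2)[:,:,::-1])
E
python3 chk.py 10
```

```text
[0.61977878 0.08223838 0.0425938 ] [-3.14143372e+00  1.51497108e-05  5.07999211e-01] [ 0.11538595 -0.82104714 -2.00246927] 0.12930029616353958
tcp cradle -0.04288782616798571 -0.001053945905182838 F along x -0.7735244550707464
```

View pics/wrist10b.png

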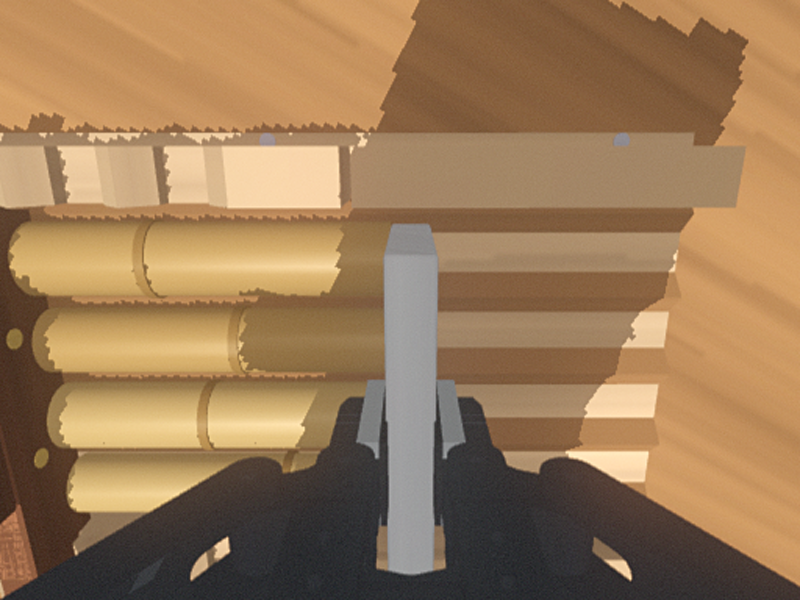

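View pics/side10c.png

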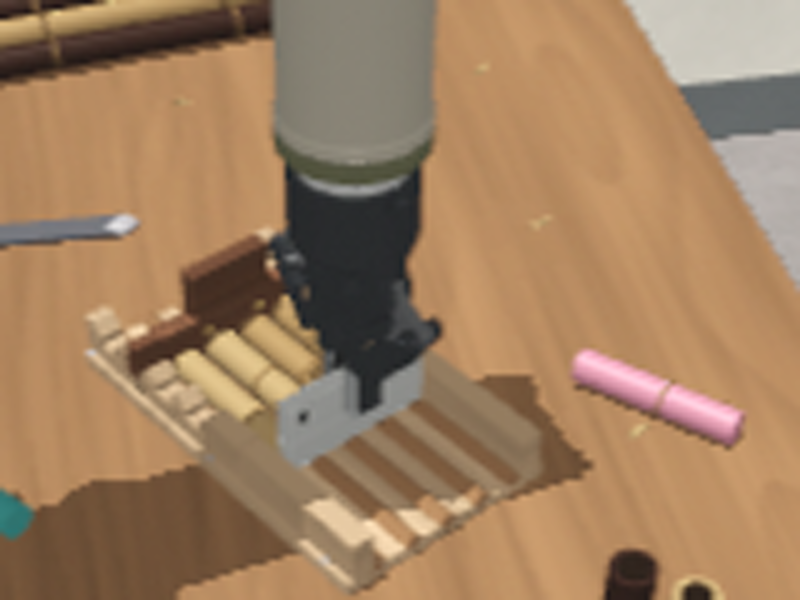

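Emit:
step_arm(deltas=[[0,-0.5,0,0,1],[0,-0.5,0,0,1],[0,0,0,0,1],[0,0,0,0,1]])

```text
time_s: 19.25
eef_pos: [0.6193, 0.0831, 0.0426]
orientation: [-3.142, 0.0, 0.508]
wrist_force: [0.8, -1.0, -1.8]
gripper_width: 0.136
```

```bash
python3 chk.py 11
```

```text
[0.61933477 0.08303145 0.04259172] [-3.14149556e+00 -3.02815048e-06  5.07897090e-01] [ 0.40248306  0.74206248 -0.73854746] 0.1269285576600831
tcp cradle -0.04197893029529049 -0.0010516847368685033 F along x 0.4526518272180324
```

Emit:
step_arm(deltas=[[0,-0.5,0,0,1],[0,-0.5,0,0,1],[0,0,0,0,1],[0,0,0,0,1]])

```text
time_s: 19.85
eef_pos: [0.6189, 0.0839, 0.0426]
orientation: [-3.142, 0.0, 0.508]
wrist_force: [0.6, -1.7, -1.5]
gripper_width: 0.13
```

```bash
python3 chk.py 12
```

```text
[0.61887184 0.08380176 0.0426133 ] [ 3.14155862e+00 -4.56722811e-07  5.07831685e-01] [ 1.05431889 -1.69050457 -2.59631856] 0.1312556232067958
tcp cradle -0.041080712063603975 -0.0010218185848257179 F along x -1.989868512702552
```

View pics/wrist12b.png

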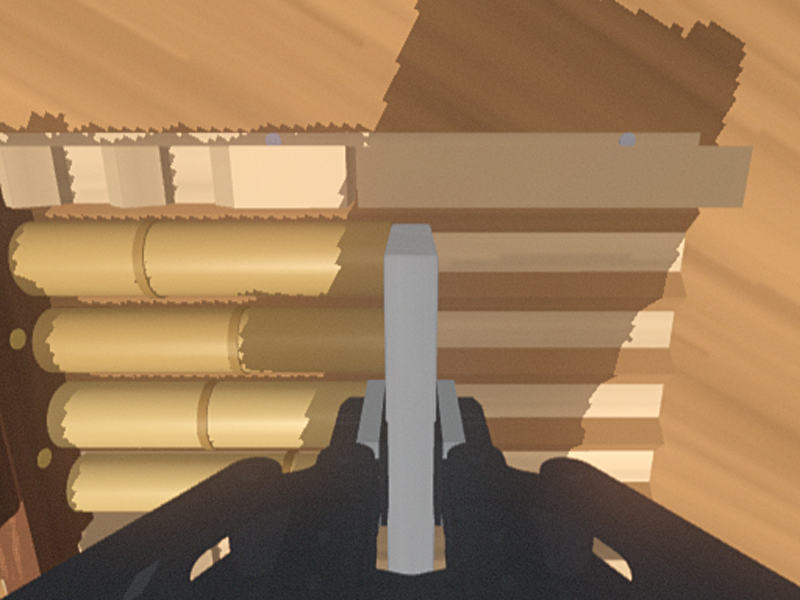

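Emit:
step_arm(deltas=[[0,-0.5,0,0,1],[0,-0.3,0,0,1],[0,0,0,0,1],[0,0,0,0,1]])

```text
time_s: 20.45
eef_pos: [0.6184, 0.0847, 0.0426]
orientation: [-3.141, 0.0, 0.508]
wrist_force: [0.5, -1.1, -1.6]
gripper_width: 0.128
```

```bash
python3 chk.py 13; python3 - <<'E'
from h import *
s=512/800
c=np.array([.598,.1192]); a=np.radians(119.1); X=np.array([np.cos(a),np.sin(a)]); Y=np.array([-X[1],X[0]])
for f,k,dots in [('wrist10',341,[(14,339),(41,458)]),('wrist12',347,[(18,339),(44,458)])]:
    d=load(f)
    for p,z in [((k,175),.038)]+[(q,.041) for q in dots]:
        q=cast(d,p[0]*s,p[1]*s,z)[:2]-c; print(f,(q@X*1e3).round(1),(q@Y*1e3).round(1))
E
```

```text
[0.61840782 0.08468288 0.04259744] [-3.14141299e+00  5.27028905e-05  5.08027859e-01] [ 0.21970647 -0.27066157 -1.69475867] 0.12980247899981792
tcp cradle -0.0400851463302202 -0.0010448879273370249 F along x -0.34334758638697443
wrist10 -25.2 -66.3
wrist10 69.5 -21.1
wrist10 69.5 17.6
wrist12 -25.0 -66.3
wrist12 70.2 -21.1
wrist12 70.4 17.6
```

View pics/wrist13b.png

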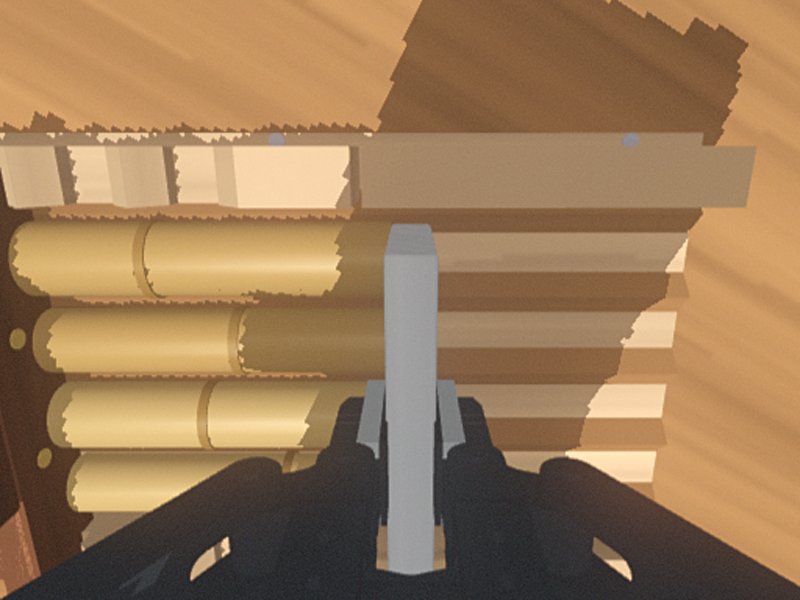

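Emit:
step_arm(deltas=[[0,2,0,0,1],[0,8,0,0,1],[0,15,0,0,1],[0,15,0,0,1],[0,0,-20,0,1],[0,0,-50,0,1],[0,0,-50,0,1],[0,40,-50,0,1],[-20,20,-30,0,1],[0,0,0,0,1],[0,0,0,0,1]])

```text
time_s: 21.92
eef_pos: [0.6489, -0.0107, 0.2418]
orientation: [-3.141, -0.001, 0.509]
wrist_force: [-0.2, 0.4, -1.7]
gripper_width: 0.128
```

```bash
python3 chk.py 14
```

```text
[ 0.64862951 -0.01009471  0.24089218] [-3.13996077e+00  5.87475594e-04  5.09627191e-01] [-0.17729101  0.58144065 -2.21189447] 0.13280217833681082
tcp cradle -0.13759704918066093 0.018641933008754503 F along x 0.59426958135931
```

View pics/wrist14b.png

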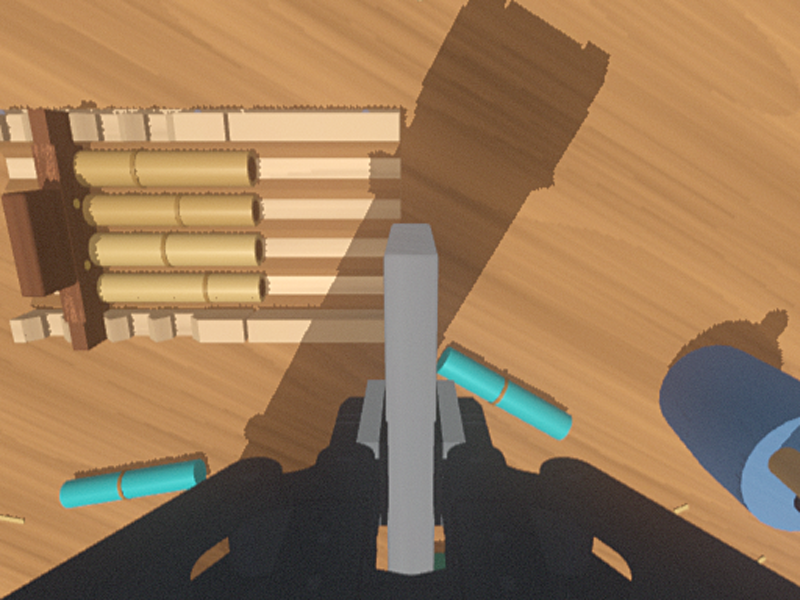

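View pics/side14c.png

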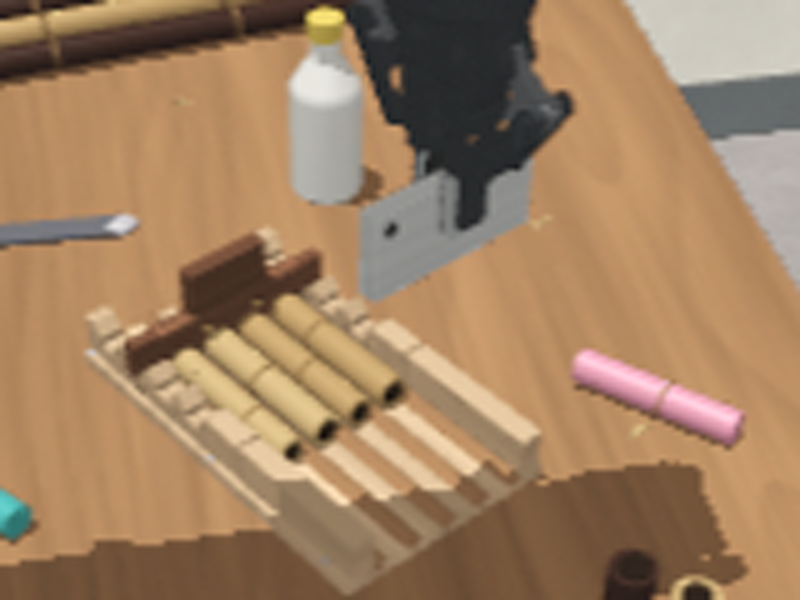

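```bash
python3 - <<'E'
from h import *
s=512/800; d=load('wrist14')
im=d['im'][60:230,0:270]; cv2.imwrite('pics/c14.png',cv2.resize(im,None,fx=2.9,fy=2.9,interpolation=2)[:,:,::-1])
cs=np.array([[401,112],[400,138]])
c=np.array([.598,.1192]); a=np.radians(119.1); X=np.array([np.cos(a),np.sin(a)]); Y=np.array([-X[1],X[0]])
for n,p,z in [('cO',(401,113),.038),('cI',(400,139),.038),('kerf',(228,126),.038),('kerfn',(247,329),.038),('r',(254,168),.02),('r',(258,211),.02),('r',(262,250),.02),('r',(265,288),.02),('hr',(43,193),.082),('hr',(52,291),.082),('tabR far',(64,113),.048),('tabR near',(104,345),.048),('tabL far',(31,113),.048),('tabL near',(72,345),.048)]:
    q=cast(d,p[0]*s,p[1]*s,z)[:2]-c; print(n,(q@X*1e3).round(1),(q@Y*1e3).round(1))
E
```

```text
cO -133.3 -74.0
cI -132.6 -59.0
kerf -27.4 -66.6
kerfn -27.6 64.4
r -36.2 -41.1
r -36.6 -13.2
r -37.1 13.3
r -37.1 40.2
hr 64.1 -29.9
hr 69.8 26.1
tabR far 65.4 -73.5
tabR near 65.7 72.3
tabL far 84.9 -73.5
tabL near 87.0 72.3
```

View pics/c14.png

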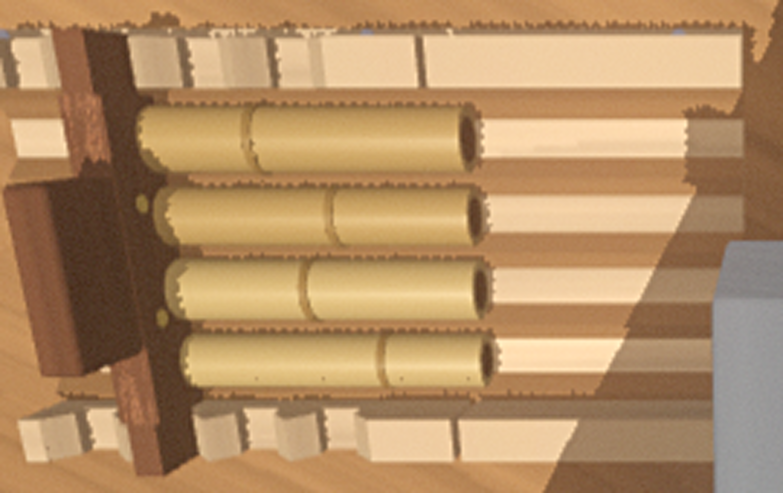

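Emit:
step_arm(deltas=[[-37.9,20.4,0,0,1],[-37.9,20.4,0,0,1],[-37.9,20.4,0,0,1],[-37.9,20.4,0,0,1],[-37.9,20.4,0,0,1],[-37.9,20.4,0,0,1],[-37.9,20.4,0,0,1],[-37.9,20.4,0,0,1],[0,0,0,9.7,1],[0,0,0,9.7,1],[0,0,0,9.7,1],[0,0,0,9.7,1],[0,0,0,9.7,1],[0,0,0,9.7,1],[0,0,0,9.7,1],[0,0,0,9.7,1],[0,0,0,0,1],[0,0,0,0,1]])

```text
time_s: 24.28
eef_pos: [0.4638, -0.301, 0.2409]
orientation: [3.141, 0.001, -0.842]
wrist_force: [0.6, -0.4, -1.4]
gripper_width: 0.128
```

```bash
python3 chk.py 15
```

```text
[ 0.463739   -0.30125765  0.24107613] [ 3.14143494e+00  6.59046160e-04 -8.42532734e-01] [-0.26499474 -0.48382817 -1.89501763] 0.12458875721244281
tcp cradle -0.30208834064142603 0.32179695960492427 F along x -0.29387929616140424
```

View pics/wrist15b.png

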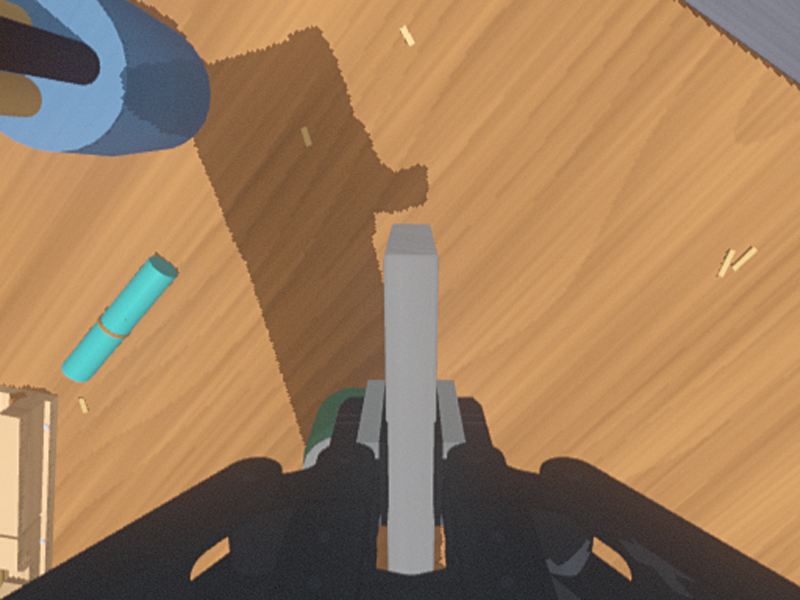

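Emit:
step_arm(deltas=[[0,0,50,0,1],[0,0,50,0,1],[0,0,50,0,1],[0,0,40,0,1],[0,0,15,0,1],[0,0,8,0,1],[0,0,4,0,1],[0,0,1.5,0,1],[0,0,0,0,1],[0,0,0,0,1],[0,0,0,0,1]])

```text
time_s: 25.75
eef_pos: [0.4638, -0.3018, 0.0232]
orientation: [-3.141, -0.0, -0.846]
wrist_force: [-0.1, -0.5, -2.4]
gripper_width: 0.13
```

```bash
python3 -c "
from h import *
s=robot.get_state();print(s['eef_pos'],s['wrist_force'])"
```

```text
[ 0.46375629 -0.3017656   0.02317082] [-0.08823213 -0.51585243 -2.43749111]
```

Still about 1.5 mm above the bench; a little lower, then release.

Emit:
step_arm(deltas=[[0,0,1,0,1],[0,0,0.4,0,1],[0,0,0,0,1],[0,0,0,0,1]])

```text
time_s: 26.25
eef_pos: [0.4636, -0.3017, 0.0217]
orientation: [-3.141, 0.0, -0.846]
wrist_force: [-2.2, 1.5, 4.4]
gripper_width: 0.126
```

Emit:
step_arm(deltas=[[0,0,0,0,0.8],[0,0,0,0,0.6],[0,0,0,0,0.3],[0,0,0,0,0],[0,0,0,0,0],[0,0,0,0,0],[0,0,-25,0,0],[0,0,-50,0,0],[0,0,-60,0,0],[-25,0,-60,0,0],[-30,0,-25,0,0],[0,0,0,0,0],[0,0,0,0,0],[0,0,0,0,0],[0,0,0,0,0]])

```text
time_s: 28.12
eef_pos: [0.4276, -0.2615, 0.2381]
orientation: [3.14, 0.002, -0.847]
wrist_force: [-0.5, -0.6, -0.1]
gripper_width: 1.0
```

```bash
python3 chk.py 16; python3 - <<'E'
from h import *
im=snap('scene','scene16'); cv2.imwrite('pics/scene16b.png',cv2.resize(im,(800,600),interpolation=2)[:,:,::-1])
cv2.imwrite('pics/side16b.png',cv2.resize(load('side16')['im'],(800,600),interpolation=2)[:,:,::-1])
E
```

```text
[ 0.4276396  -0.26147408  0.23830646] [ 3.14050856e+00  1.37195015e-03 -8.46873188e-01] [-0.13984187  0.47950425  0.01300731] 1.0007674406511993
tcp cradle -0.24977014944696738 0.33399146261759444 F along x 0.4869875417676118
```

View pics/wrist16b.png

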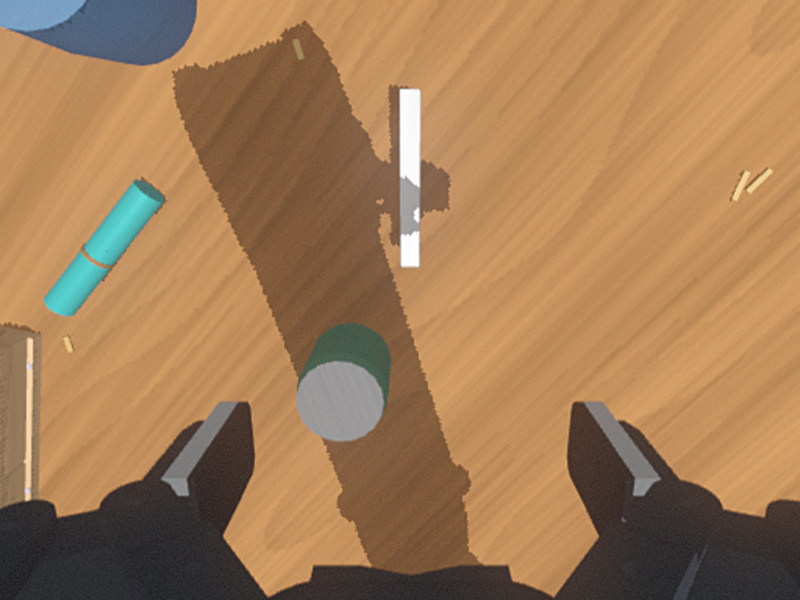

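View pics/side16b.png

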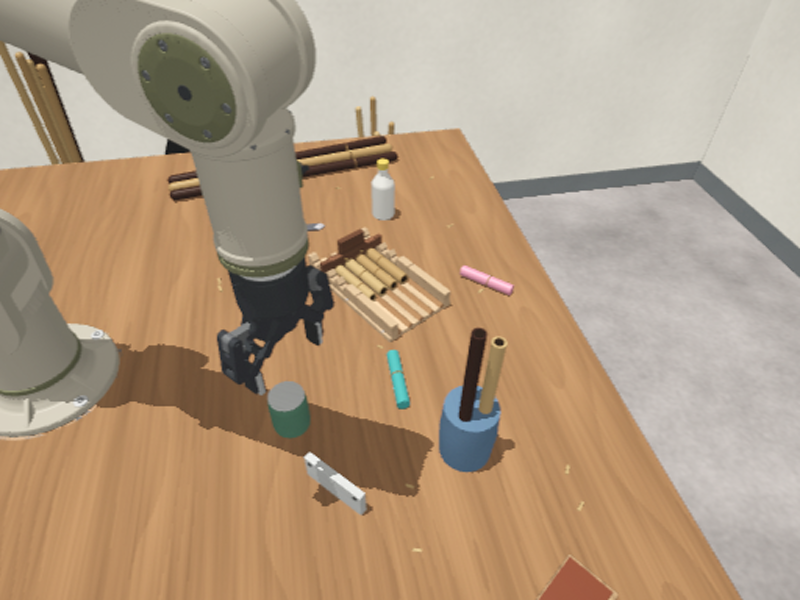

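View pics/scene16b.png

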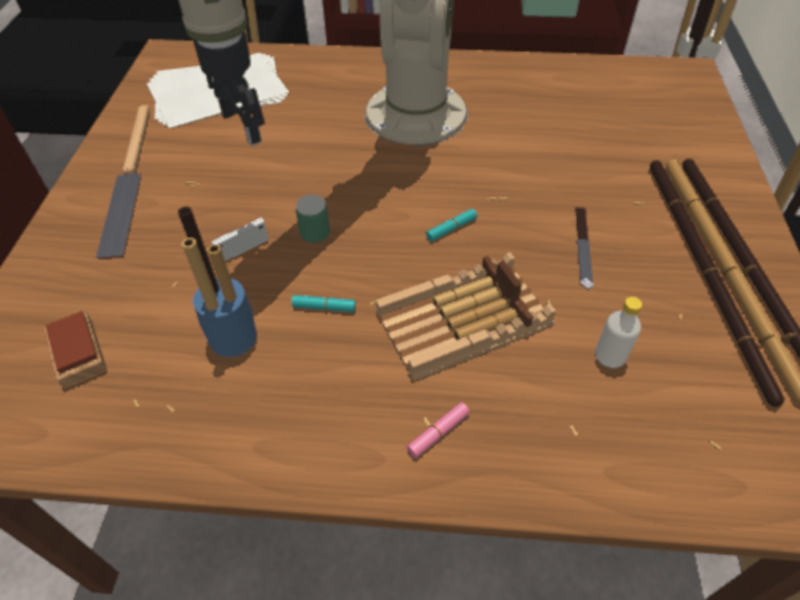

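View pics/side16c.png

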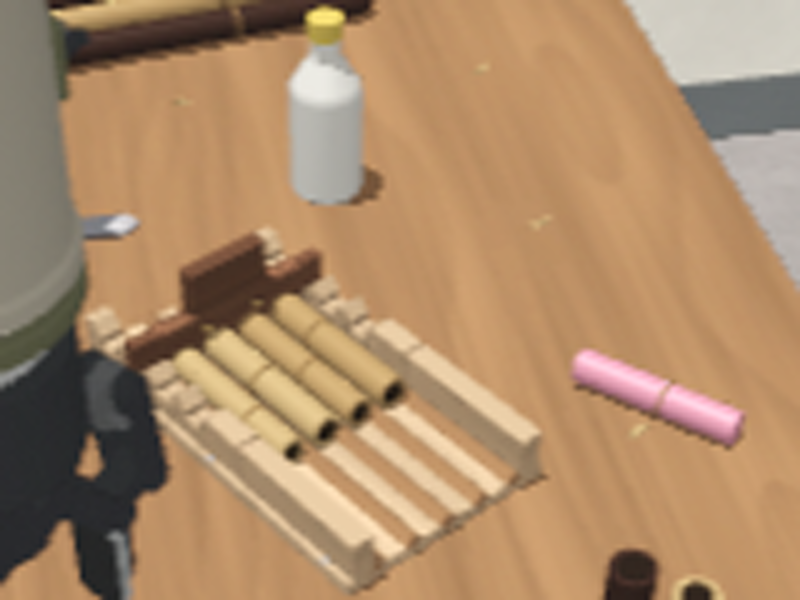

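```bash
python3 -c "
from workcell import robot
print(robot.sign_off())"
```

```text
the job is handed in; nothing more can be done
None
```

I moved the stop one notch farther, pushed all four blanks up against it, and put the straightedge back. I handed the job in at about 28 s of the 67 s; sign-off gave no verdict.

- **Stop:** it went down in the notches at x = 80 mm to the same tool height as when I gripped it in the old notches. It looked square in the wrist view. Pushing the blanks slid it about 1 mm within its play, and it now measures about 80.5 mm.
- **Blanks:** I pushed them with the straightedge alone, its lower edge about 21 mm above the bench. Their rear ends measure −36.2 to −37.1 mm along the cradle, which puts their front ends within about 1 mm of the stop's face. Contact force stayed within the sensor's noise of about 2 N. I judged contact from the stop moving with the bar between pictures.
- **Straightedge:** it stands upright within about 2 mm of where it started, clear of the tin, pot and cradle.
- **Other things:** the pot, glue bottle, tin and knife show no visible movement in the last pictures.

One measurement disagreed. During the push, arm kinematics put the stop near 83 mm and the wrist view was biased by about 2 mm. The picture taken after backing off, checked against the saw kerf and the rail end, gave 80.5 mm, and I relied on that.

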